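# Lock the swivel jar stand and unscrew the tight lid

## Robot

A 7-joint arm with a two-finger parallel gripper is mounted at the origin on the work surface. World frame = base frame: x ahead of the robot, y to its left, z up, the work surface at z = 0. Lengths are in m, angles in rad, forces in N, time in s.
With the tool pointing down it reaches from about 0.4 to 0.875 m from the base axis. Payload 6.5 kg.
Tool frame: the origin (TCP) lies midway between the tips of the shut fingers; the grasp point (between the pads) lies 19 mm behind it; z points along the fingers, y is the line along which they close (so a half turn about z gives the same grasp; the last joint's range is limited). The gripper opens to 88 mm and grips with 3 to 60 N. Pads are 18 mm wide; open, the fingers measure 123 mm over their backs; the gripper's body (75 mm by 187 mm) begins 45 mm behind the grasp point.
Start: joints at [1.096, 0.536, -0.004, 1.538, 0.003, 1.067, -0.071], TCP at [0.258, -0.596, 0.239] pointing down, gripper open.
Joint ranges: [-2.7, 2.7], [-0.37, 2.16], [-1.27, 1.26], [0.24, 2.4], [-1.31, 4.45], [0.19, 1.91], [-2.76, 2.76]. Speed limits (rad/s): [2.39, 2.39, 3.14, 3.14, 3.14, 3.14, 3.14].

## Interface

Orientations are given as a rotation vector (axis times angle).
In Python, from station import * gives the robot as it stands.
- The arm moves only by the shell command python3 -m handwheel 'ROWS' [FORCE]. ROWS is JSON, a list of rows, each a list of 3 entries, a list of its own where there are three numbers: the closure, from 0 (fully open) to 1 (shut), then the shift along the tool's x, y, z in units of 2.5 cm (1.0 is 2.5 cm), then the turn, a rotation vector about the tool's x, y, z in units of 5 degrees (1.0 is 5 degrees). A call has 1 to 12 rows; each row shifts and turns the commanded pose from where the row before left it, along the tool's axes as they then stand; what a row does not reach is not made up. A row lasts 1/10 s, in which the tool goes at most 50 mm and 8.59 degrees, less where a joint would pass 70% of its speed; a pose out of reach is approached as far as the arm can. A call with a number of a shift or a turn outside -1 to 1 is refused whole. A call with a gripper value outside its range is refused whole. The fingers move at their own pace and stop on an object; FORCE is the grip in N (left out, the last holds). Time passes only in rows, so rows that do not move let the fingers close. It gives the time, the measured TCP pose, the force, the opening and the grip force at its end, in the units of the state.
- get_state(): the state, without advancing time (a new reading comes with each control period).
- capture(name): name is "scene" or "top" or "wrist"; returns a dict with "frame" (384x512x3 uint8, red, green, blue), "range_z" (384x512 float32, m along the optical axis (not along the pixel's ray), 0 where there is no reading), "fx", "fy", "cx", "cy" (pixels), "dist_coeffs" ([k1, k2, p1, p2, k3] as OpenCV has them; the pictures are not rectified), "pose" (4x4, takes a point from camera to world coordinates); the wrist camera has in their place "mount" (4x4, takes a point from camera to tool coordinates, whose origin is the TCP and whose axes are the flange's). Camera axes: x right, y down, z forward; pixel columns grow to the right and rows downward; lengths in m; the calibration is good to about 2 mm. A picture is of the moment at which its call begins: read the wrist's pose just before it.
- sign_off(): hands the job in; it is judged then, once.
The state is a dict: "clock": time; "qpos": joint angles; "qd": joint speeds; "joint_efforts": joint torques, N m; "tcp_pos": TCP position; "orientation": TCP orientation; "wrist_force": force on the tool from outside, world axes, zero at the start; "ft_torque": the same for the moment, N m; "grip_width": opening from 0.0 (shut) to 1.0 (fully open); "grip_force": force on a finger pad.
Only numpy, scipy, OpenCV 4.12 (cv2) and the standard library are available. Lean on these libraries where they do the work, as an engineer would, in place of code of your own. Each camera call takes 0.05 s, during which the arm holds its last target. There are 200 camera calls.

## Task

Take the orange-handled steel pin out of its wooden block and push it down through the yellow fork and the aluminium lug of the swivel jar stand until its collar sits fully home, so that the jar cannot turn. Then unscrew the tight red lid anticlockwise until its threads let go, lift it straight up about 2 cm clear of the jar's mouth, and finish holding it still and level there in the gripper, just above the jar. Leave the pin in, do not let the jar swivel, and leave the other jars and the mug where they are.

Things in the scene. Friction and masses are not known exactly. Their poses are not given: they have to be found in the camera images.
- stand: Jar stand, fixed: round dark steel foot (144 mm across, 10 mm thick), grey swivel cup (92 mm across) with a glass jar clamped in it. Origin under the jar's axis on the counter, z up; its -y axis points from jar to fork. 130 mm tall with the lid on. The jar is 76 mm across up to 96 mm high, then narrows to its neck (42 mm across, 108 to 127 mm high).
- fork_hole (a point): Centre of the hole's mouth on top of the yellow fork's top plate (46 x 40 mm), 50 mm above the counter, 120 mm from the jar's axis; axes as the stand's. The vertical 15 mm hole runs 40 mm down through top plate, aluminium lug of the cup (already in line) and lower plate. A spring plunger near the bottom resists the last 7 mm or so of the pin's travel with 5 to 15 N.
- cup (a joint): Swivel angle of cup and jar, rad, 0 with lug and fork in line, positive anticlockwise seen from above. It turns easily (0.12 N m), far more easily than the lid unscrews, until the pin is in; with the pin in it has about 0.03 rad of play.
- mouth (a point): Centre of the jar's rim (the mouth's upper edge), 127 mm above the counter, z up.
- lid: Red screw lid, 60 mm across, 19 mm tall, about 50 g, white disc on top. Origin at the centre of its lower edge, 111 mm above the counter when closed (16 mm below the rim); z up. Grip it across its rim from above. Three inner lugs hook under thread pieces on the neck: it cannot be lifted until turned anticlockwise (seen from above) by about 1 rad.
- seal (a joint): How far the lid has been unscrewed, rad: 0 closed, grows as the lid turns anticlockwise relative to the jar (about 0.03 rad less than the lid's own turn). Resists with 0.6 N m. From 0.95 rad on the threads are free and the lid lifts off; hard stop at 1.3 rad. Does not turn back with the lid.
- pin: Loose headed pin, about 80 g. Origin at its lower tip, z up along it. Steel stem 12 mm across, 38 mm long, its lowest 6 mm tapering to 5 mm; steel collar 22 mm across from 38 to 42 mm; orange round handle 16 mm across from 42 to 68 mm. Starts upright in the wooden block, collar on the block's top. Seated in the fork, its tip is 38 mm below fork_hole.
- block: Fixed wooden parking block 60 x 60 x 45 mm with a 15 mm hole that holds the pin upright. Origin at the centre of its underside.
- preserve: Bystander: amber jar with black lid, 64 mm across, 95 mm tall. Origin at its underside.
- pasta_jar: Bystander: pasta jar with cork lid, 80 mm across, 130 mm tall. Origin at its underside.
- mug: Bystander: white mug, 80 mm across, 90 mm tall. Origin at its underside.

How it is judged:
By the outcome, as a careful person would: the job done as asked, in the order asked, and still so for the second after the job is handed in, while the arm keeps its last pose, push and grip.
It also fails if it takes over 51 s, if anything falls off the work surface, if the arm or the gripper's body presses on something with over 40 N, if the wrist force passes 120 N, or if a joint passes its speed limit or range.

## Working session

There is one attempt and no reset: what is moved stays moved. The work goes in short steps, Python scripts to look and compute and a shell command to move; the robot and the scene stay as the last step left them, time stands still between calls to the robot, and variables do not carry over. Pictures are saved under pics/ and viewed, at most 10 in all, crops included, and the job is handed in when it is done.

```bash
mkdir -p pics
cat > h.py <<'E'
import numpy as np, cv2
from station import *
from scipy.spatial.transform import Rotation as R
def tool(s=None):
    s=s or get_state(); T=np.eye(4); T[:3,:3]=R.from_rotvec(s["orientation"]).as_matrix(); T[:3,3]=s["tcp_pos"]; return T
def cam(name):
    s=get_state(); c=capture(name); c["T"]=np.array(c["pose"]) if "pose" in c else tool(s)@np.array(c["mount"]); return c
def K(c): return np.array([[c["fx"],0,c["cx"]],[0,c["fy"],c["cy"]],[0,0,1.]])
def rays(c,uv):
    p=cv2.undistortPoints(np.array(uv,float).reshape(-1,1,2),K(c),np.array(c["dist_coeffs"],float))[:,0]
    return np.c_[p,np.ones(len(p))]
def onplane(c,uv,z):
    d=rays(c,uv)@c["T"][:3,:3].T; o=c["T"][:3,3]; return o+d*((z-o[2])/d[:,2])[:,None]
def cloud(c):
    v,u=np.mgrid[:384,:512]; uv=np.c_[u.ravel(),v.ravel()]
    P=rays(c,uv)*c["range_z"].reshape(-1,1); return (P@c["T"][:3,:3].T+c["T"][:3,3]).reshape(384,512,3)
def save(c,n,s=1.5): cv2.imwrite("pics/"+n,cv2.resize(c["frame"][:,:,::-1],None,fx=s,fy=s))
def mask(c,lo,hi):
    h=cv2.cvtColor(c["frame"],cv2.COLOR_RGB2HSV); return cv2.inRange(h,np.array(lo),np.array(hi))
E
python3 - <<'E'
from h import *
s=get_state(); print(s)
for n in("scene","top"):
    c=cam(n); save(c,n+"1.png"); np.set_printoptions(precision=3,suppress=True)
    P=cloud(c)
    for nm,lo,hi in(("orange",(8,150,120),(18,255,255)),("yellow",(22,130,120),(33,255,255)),("red",(0,150,80),(6,255,255))):
        k,l,st,ce=cv2.connectedComponentsWithStats(mask(c,lo,hi))
        for i in range(1,k):
            if st[i,4]>25:
                q=P[(l==i)&(c["range_z"]>0)]; print(n,nm,st[i],ce[i],np.median(q,0),q.min(0),q.max(0))
E
```

```text
{'clock': 0.0, 'qpos': array([ 1.09581481,  0.5371324 , -0.0044214 ,  1.53885582,  0.00259513,
        1.06725722, -0.07119598]), 'qd': array([-0.00021601,  0.00022401, -0.00043764,  0.00048131, -0.00021497,
        0.00075997,  0.00067298]), 'joint_efforts': array([-1.36167353e-05, -5.70973277e+01,  9.91005823e-01, -2.51598680e+01,
       -5.61605534e-02,  1.77833950e-02,  1.94472050e-04]), 'tcp_pos': array([ 0.2581109 , -0.59590941,  0.23786784]), 'orientation': array([-3.07463143e+00, -6.37420167e-01,  7.16796899e-04]), 'wrist_force': array([-0.19275855, -0.3234655 , -0.66311486]), 'ft_torque': array([0.02632614, 0.00126865, 0.03589242]), 'grip_force': 0.0, 'grip_width': 0.9998538597357524}
scene orange [344 143  10  14  46] [348.    151.043] [0.629 0.233 0.107] [0.607 0.228 0.098] [0.649 0.253 0.114]
scene orange [365 148   9  11  33] [369.758 154.667] [0.676 0.269 0.105] [0.667 0.253 0.096] [0.681 0.292 0.111]
scene orange [150 229   8   8  42] [153.357 232.048] [ 0.474 -0.284  0.076] [ 0.449 -0.293  0.046] [ 0.482 -0.272  0.081]
scene yellow [232 215  25  24 301] [244.352 226.066] [ 0.598 -0.1    0.051] [ 0.569 -0.126  0.035] [ 0.625 -0.071  0.058]
scene yellow [345 264  28  25 306] [359.974 273.317] [0.877 0.01  0.077] [ 0.847 -0.015  0.017] [0.909 0.064 0.112]
scene red [259 164  24  23 251] [270.311 176.139] [0.57  0.01  0.131] [ 0.531 -0.01   0.113] [0.592 0.05  0.138]
top orange [151 157  13   7  38] [157.316 159.658] [0.6   0.267 0.101] [0.597 0.254 0.069] [0.605 0.283 0.108]
top yellow [242  71  18  21 285] [250.505  81.811] [0.859 0.014 0.07 ] [ 0.843 -0.011  0.013] [0.923 0.044 0.106]
top red [236 165  20  22 119] [245.126 176.252] [0.547 0.02  0.129] [ 0.528 -0.008  0.124] [0.584 0.043 0.133]
```

View pics/scene1.png

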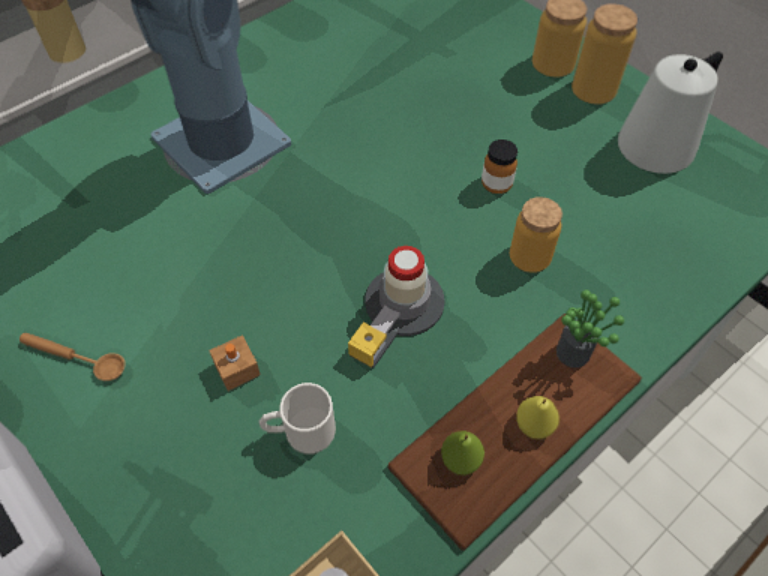

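View pics/top1.png

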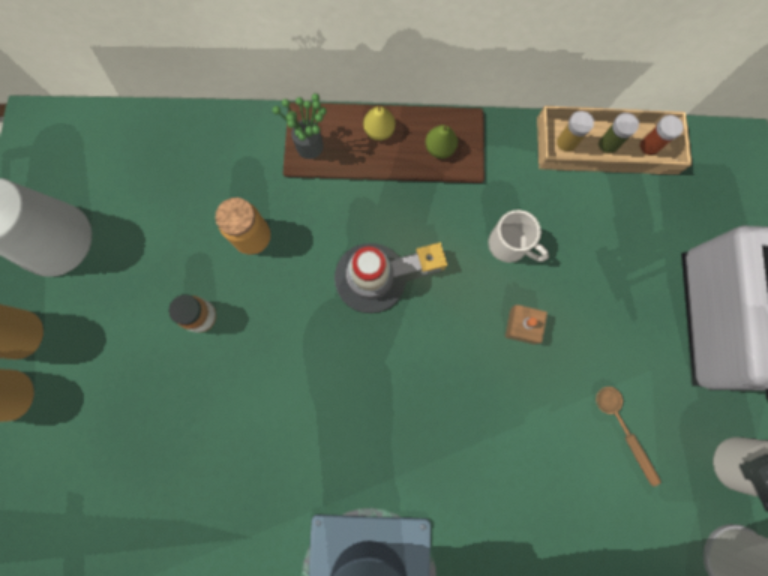

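The scene view shows the pin in its block at about (231,350), the fork at (368,342) and the lid at (406,262). The top view shows the mug well clear of the block. Next I cast rays onto the known heights.

```bash
cat >> h.py <<'E'
def go(p,s=None):
    T=tool(s); return (T[:3,:3].T@(np.array(p)-T[:3,3]))/0.025
def yaw(s=None):
    T=tool(s); return np.degrees(np.arctan2(T[1,1],T[0,1]))%180
np.set_printoptions(precision=3,suppress=True)
E
python3 - <<'E'
from h import *
def big(m):
    k,l,st,ce=cv2.connectedComponentsWithStats(m); i=1+np.argmax(st[1:,4]); return ce[i]
for n,ro,rf,rw in(("scene",(140,220,170,245),(228,210,262,245),(255,160,288,190)),("top",(344,205,364,222),(275,160,300,182),(235,162,258,188))):
    c=cam(n)
    def roi(m,r): z=np.zeros_like(m); z[r[1]:r[3],r[0]:r[2]]=m[r[1]:r[3],r[0]:r[2]]; return z
    o=big(roi(mask(c,(3,140,120),(18,255,255)),ro)); y=big(roi(mask(c,(20,120,100),(33,255,255)),rf)); w=big(roi(mask(c,(0,0,150),(179,80,255)),rw))
    print(n,"pin",o,onplane(c,[o],0.065),"fork",y,onplane(c,[y],0.047),"lid",w,onplane(c,[w],0.13))
print("yaw of finger axis",yaw(), tool())
E
```

```text
scene pin [153.256 231.837] [[ 0.469 -0.283  0.065]] fork [243.416 228.738] [[ 0.6   -0.105  0.047]] lid [270.4   172.724] [[0.559 0.021 0.13 ]]
top pin [354.667 214.125] [[ 0.47  -0.29   0.065]] fork [287.867 170.975] [[ 0.593 -0.103  0.047]] lid [245.5   174.641] [[0.557 0.017 0.13 ]]
yaw of finger axis 113.42815573195494 [[ 0.918  0.398 -0.     0.258]
 [ 0.398 -0.918  0.001 -0.596]
 [-0.    -0.001 -1.     0.238]
 [ 0.     0.     0.     1.   ]]
```

```bash
python3 -m handwheel '[[0,[1,-0.64,0.1],[0,0,0]],[0,[1,-0.64,0.1],[0,0,0]],[0,[1,-0.64,0.1],[0,0,0]],[0,[1,-0.64,0.1],[0,0,0]],[0,[1,-0.64,0.1],[0,0,0]],[0,[1,-0.64,0.1],[0,0,0]],[0,[1,-0.64,0.1],[0,0,0]],[0,[1,-0.64,0.1],[0,0,0]],[0,[1,-0.64,0.1],[0,0,0]],[0,[1,-0.64,0.1],[0,0,0]],[0,[1,-0.64,0.1],[0,0,0]],[0,[1,-0.64,0.1],[0,0,0]]]' 30
python3 -m handwheel '[[0,[0,0,0],[0,0,-1]],[0,[0,0,0],[0,0,-1]],[0,[0,0,0],[0,0,-1]],[0,[0,0,0],[0,0,-1]],[0,[0,0,0],[0,0,-1]],[0,[0,0,0],[0,0,-1]],[0,[0,0,0],[0,0,-1]],[0,[0,0,0],[0,0,-1]],[0,[0,0,0],[0,0,-1]],[0,[0,0,0],[0,0,0]],[0,[0,0,0],[0,0,0]]]'
python3 - <<'E'
from h import *
c=cam("wrist"); save(c,"w1.png"); print(c["mount"],yaw())
m=mask(c,(3,140,120),(18,255,255)); k,l,st,ce=cv2.connectedComponentsWithStats(m); P=cloud(c)
for i in range(1,k):
    if st[i,4]>60: q=P[(l==i)&(c["range_z"]>0)]; print(st[i],ce[i],onplane(c,[ce[i]],.075),np.median(q,0),q.max(0),q.min(0))
E
```

```text
clock: 1.4
tcp_pos: [0.4578, -0.2999, 0.2085]
orientation: [-3.076, -0.638, 0.0]
wrist_force: [0.4, 1.0, -0.1]
grip_width: 1.001
grip_force: 0.0
clock: 2.5
tcp_pos: [0.4572, -0.301, 0.2086]
orientation: [-2.6, -1.763, 0.0]
wrist_force: [-0.1, -0.3, 0.3]
grip_width: 0.999
grip_force: 0.0
[[-0.    -0.962 -0.272  0.071]
 [ 1.    -0.001  0.    -0.   ]
 [-0.    -0.272  0.962 -0.147]
 [ 0.     0.     0.     1.   ]] 158.2989786525028
[260 154  15  18 219] [266.365 162.726] [[ 0.473 -0.286  0.075]] [ 0.473 -0.286  0.075] [ 0.48  -0.277  0.077] [ 0.464 -0.3    0.044]
```

View pics/w1.png

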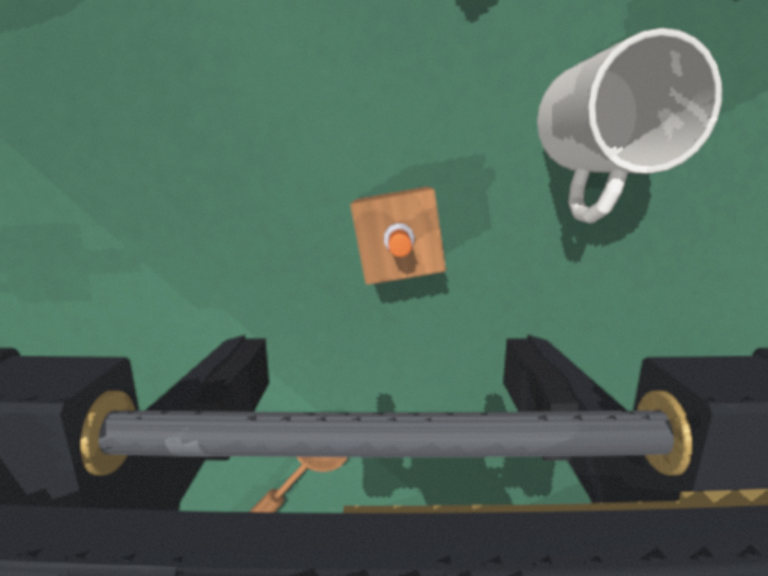

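The pin's handle is at raw pixel (266,162), which puts its top at (0.473,-0.286,0.075), matching the expected 75 mm height. The mug is well clear of the fingers.

```bash
python3 -c "
from h import *
print(go([.473,-.286,.052]))"
```

```text
[0.791 0.364 6.266]
```

```bash
python3 -m handwheel '[[0,[0.79,0.36,0],[0,0,0]],[0,[0,0,0.9],[0,0,0]],[0,[0,0,0.9],[0,0,0]],[0,[0,0,0.9],[0,0,0]],[0,[0,0,0.9],[0,0,0]],[0,[0,0,0.9],[0,0,0]],[0,[0,0,0.9],[0,0,0]],[0,[0,0,0.5],[0,0,0]],[0,[0,0,0.36],[0,0,0]],[0.2,[0,0,0],[0,0,0]]]' 30
python3 -m handwheel '[[1,[0,0,0],[0,0,0]],[1,[0,0,0],[0,0,0]],[1,[0,0,0],[0,0,0]],[1,[0,0,0],[0,0,0]],[1,[0,0,0],[0,0,0]],[1,[0,0,0],[0,0,0]],[1,[0,0,0],[0,0,0]],[1,[0,0,0],[0,0,0]]]' 30
python3 -c "
from h import *
s=get_state();print(s['grip_width']*.088,s['tcp_pos'],s['wrist_force'],s['qpos'],s['orientation'])"
```

```text
clock: 3.55
tcp_pos: [0.4725, -0.2857, 0.0515]
orientation: [-2.597, -1.765, 0.001]
wrist_force: [0.8, -0.4, -0.2]
grip_width: 0.934
grip_force: 0.0
clock: 4.35
tcp_pos: [0.473, -0.2859, 0.0522]
orientation: [2.598, 1.766, 0.0]
wrist_force: [-0.6, 0.4, 0.3]
grip_width: 0.211
grip_force: 0.0
0.01859062286181084 [ 0.473 -0.286  0.052] [-0.602  0.445  0.307] [ 0.631  0.657 -0.22   1.898  0.234  0.612 -0.115] [2.598 1.766 0.   ]
```

```bash
python3 -m handwheel '[[1,[0,0,0],[0,0,0]],[1,[0,0,0],[0,0,0]],[1,[0,0,0],[0,0,0]],[1,[0,0,-0.3],[0,0,0]],[1,[0,0,-0.7],[0,0,0]],[1,[0,0,-0.7],[0,0,0]],[1,[0,0,-0.7],[0,0,0]],[1,[0,0,-0.7],[0,0,0]],[1,[0,0,-0.7],[0,0,0]],[1,[0,0,-0.2],[0,0,0]],[1,[0,0,0],[0,0,0]]]' 40
python3 -m handwheel '[[1,[0,0,0],[0,0,-1]],[1,[0,0,0],[0,0,-1]],[1,[0,0,0],[0,0,-1]],[1,[0,0,0],[0,0,-1]],[1,[0,0,0],[0,0,-1]],[1,[0,0,0],[0,0,-1]],[1,[0,0,0],[0,0,-1]],[1,[0,0,0],[0,0,-1]],[1,[0,0,0],[0,0,0]],[1,[0,0,0],[0,0,0]]]'
python3 - <<'E'
from h import *
print(yaw(),get_state()["qpos"],go([.55,-.12,.19]),go([.597,-.104,.152]))
E
```

```text
clock: 5.45
tcp_pos: [0.4733, -0.2862, 0.1529]
orientation: [2.597, 1.765, 0.001]
wrist_force: [-0.0, 0.1, -2.0]
grip_width: 0.168
grip_force: 40.0
clock: 6.45
tcp_pos: [0.4725, -0.2857, 0.1515]
orientation: [-1.839, -2.545, -0.0]
wrist_force: [-0.1, 0.6, -1.3]
grip_width: 0.168
grip_force: 40.0
18.291939995920107 [ 0.793  0.524 -0.431  1.85   0.287  0.83   0.536] [ 5.323  5.022 -1.538] [ 5.339  7.009 -0.02 ]
```

```bash
python3 -m handwheel '[[1,[0.41,0.78,0],[0,0,0]],[1,[0.41,0.78,0],[0,0,0]],[1,[0.41,0.78,0],[0,0,0]],[1,[0.41,0.78,0],[0,0,0]],[1,[0.41,0.78,0],[0,0,0]],[1,[0.41,0.78,0],[0,0,0]],[1,[0.41,0.78,0],[0,0,0]],[1,[0.41,0.78,0],[0,0,0]],[1,[0.41,0.78,0],[0,0,0]],[1,[0,0,0],[0,0,0]],[1,[0,0,0],[0,0,0]]]'
python3 - <<'E'
from h import *
c=cam("wrist"); save(c,"w2.png"); P=cloud(c)
for nm,lo,hi in(("yellow",(20,120,90),(33,255,255)),("red",(0,150,80),(6,255,255)),("orange",(3,140,120),(18,255,255))):
    k,l,st,ce=cv2.connectedComponentsWithStats(mask(c,lo,hi))
    for i in range(1,k):
        if st[i,4]>60: q=P[(l==i)&(c["range_z"]>0)]; print(nm,st[i],ce[i],np.median(q,0))
print(tool())
E
```

```text
clock: 7.55
tcp_pos: [0.6099, -0.1429, 0.1517]
orientation: [-1.837, -2.547, 0.001]
wrist_force: [-0.5, -1.0, -0.9]
grip_width: 0.164
grip_force: 40.0
yellow [ 230  110   57   59 2836] [257.551 139.721] [ 0.597 -0.1    0.051]
yellow [199 263   7  23  68] [201.912 273.941] [ 0.587 -0.119  0.233]
yellow [198 296   5  22  67] [200.164 306.791] [ 0.589 -0.125  0.238]
orange [ 241  229   31   46 1136] [256.543 252.092] [ 0.609 -0.139  0.174]
[[-0.315  0.949 -0.001  0.609]
 [ 0.949  0.315 -0.001 -0.144]
 [-0.    -0.002 -1.     0.152]
 [ 0.     0.     0.     1.   ]]
```

View pics/w2.png

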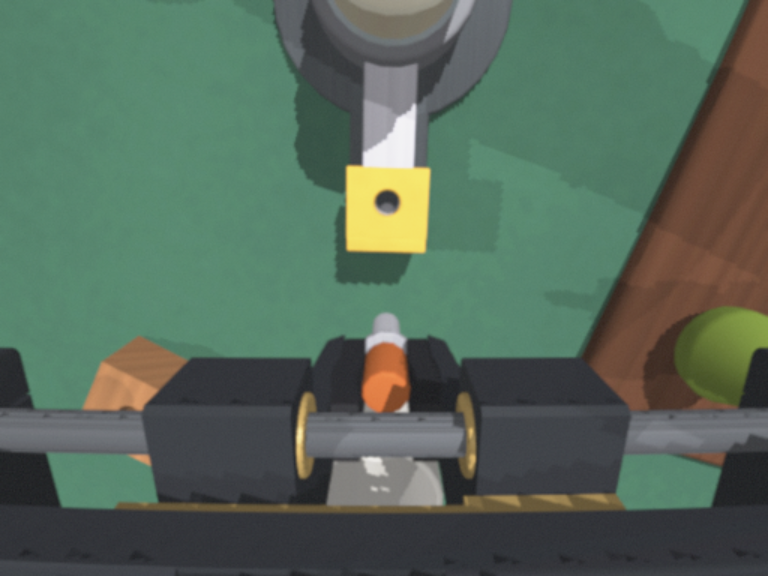

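The hole is at view (387,202) and the pin tip at about (386,316). Next I measure the hole and the tip.

Run:
```python
from h import *
c=cam("wrist"); T=tool()
m=mask(c,(20,120,90),(33,255,255)); sub=m[105:175,225:292]
cn,h=cv2.findContours(sub,cv2.RETR_CCOMP,cv2.CHAIN_APPROX_NONE)
for k,x in enumerate(cn):
    if h[0][k][3]>=0 and len(x)>12:
        (u,v),(a,b),_=cv2.fitEllipse(x); u+=225;v+=105
        H=onplane(c,[(u,v)],.05)[0]; print("hole",u,v,a,b,H,"in tool mm",T[:3,:3].T@(H-T[:3,3])*1000)
    elif len(x)>50:
        r=cv2.minAreaRect(x+np.array([225,105])); B=onplane(c,cv2.boxPoints(r),.05); print("plate",B.mean(0),np.linalg.norm(np.diff(B,axis=0),axis=1),np.degrees(np.arctan2(*(B[1]-B[0])[1::-1])))
# expected pin silhouette: circles at tip & taper
W=np.linalg.inv(c["T"])
def proj(p): p=(W@np.append(T@np.append(p,1),1)[:4])[:3] if 0 else (W@(T@np.append(p,1)))[:3]; return cv2.projectPoints(p.reshape(1,3),np.zeros(3),np.zeros(3),K(c),np.array(c["dist_coeffs"],float))[0].ravel()
for r,z in((2.5,45),(6,39)): print("exp +x edge",proj(np.array([r,0,z])/1000),"sides",proj(np.array([0,r,z])/1000),proj(np.array([0,-r,z])/1000))
for v in range(204,226,2): print(v,c["frame"][v,242:272:2].mean(1).astype(int),c["frame"][v,242:272:2,1].astype(int)-c["frame"][v,242:272:2,0])
```

```text
plate [ 0.596 -0.099  0.05 ] [0.049 0.046 0.049] 105.33489443192549
hole 258.62099838256836 133.9629726409912 16.988096237182617 17.985620498657227 [ 0.595 -0.095  0.05 ] in tool mm [ 51.168   2.021 101.787]
exp +x edge [256.14  210.317] sides [259.666 213.641] [252.619 213.642]
exp +x edge [256.116 208.444] sides [264.824 216.668] [247.421 216.67 ]
204 [113 112 113 114 112 115 114 112 111 112 113 111 111 112 112] [48 47 49 49 49 46 49 48 48 47 48 48 46 48 47]
206 [114 113 113 114 115 112 114 112 112 112 111 113 114 112 113] [47 48 48 50 48 48 49 49 48 47 48 47 46 48 48]
208 [112 111 112 113 111 116 129 142 140 125 115 111 111 112 111] [47 50 47 48 49 45 34 24 24 33 44 46 47 47 48]
210 [112 112 113 114 120 149 170 175 173 173 155 117 112 111 111] [47 50 49 49 40 15  2  0 -1  2 14 42 48 49 47]
212 [113 115 113 118 143 168 173 177 176 177 175 146 115 113 114] [50 47 51 47 15  3  1 -2 -2  0  2 14 47 49 48]
214 [112 113 112 120 152 166 172 175 177 179 179 164 122 114 114] [48 49 49 38  1  0  1  0  0  1  1  2 37 49 48]
216 [110 113 112 124 154 169 175 176 176 178 177 166 131 111 113] [46 48 48 28  0  1  1  0 -1  0  2  2 29 49 48]
218 [112 112 113 127 156 169 172 173 175 177 176 166 133 115 114] [47 48 48 21 -1  0  1 -1  0 -1  1 -1 26 48 47]
220 [112 114 113 128 155 166 173 172 174 173 182 168 139 112 113] [47 49 48 20  0  0  0  0  0  0  1  0 20 50 48]
222 [113 113 120 144 174 202 212 211 212 211 205 189 155 121 112] [49 48 35  6  0  0 -1  0  0  0  0  0 11 38 47]
224 [109 130 171 197 213 217 213 213 215 214 210 210 203 167 130] [46 20  0  0 -1  0  0  0  0  1 -1  0  1  6 26]
```

```bash
python3 -m handwheel '[[1,[0.7,0.05,0],[0,0,0]],[1,[0.7,0,0],[0,0,0]],[1,[0.65,0,0],[0,0,0]],[1,[0,0,0],[0,0,0]],[1,[0,0,0.7],[0,0,0]],[1,[0,0,0.7],[0,0,0]],[1,[0,0,0.6],[0,0,0]],[1,[0,0,0.2],[0,0,0]],[1,[0,0,0.2],[0,0,0]],[1,[0,0,0],[0,0,0]],[1,[0,0,0],[0,0,0]]]'
python3 - <<'E'
from h import *
c=cam("wrist"); save(c,"w3.png"); s=get_state(); print(s["tcp_pos"],s["wrist_force"],s["ft_torque"])
E
```

```text
clock: 8.75
tcp_pos: [0.5957, -0.094, 0.0927]
orientation: [1.837, 2.548, 0.001]
wrist_force: [-0.5, -0.2, -1.4]
grip_width: 0.167
grip_force: 40.0
[ 0.596 -0.094  0.093] [ 0.272  0.505 -0.848] [-0.038 -0.136  0.012]
```

View pics/w3.png

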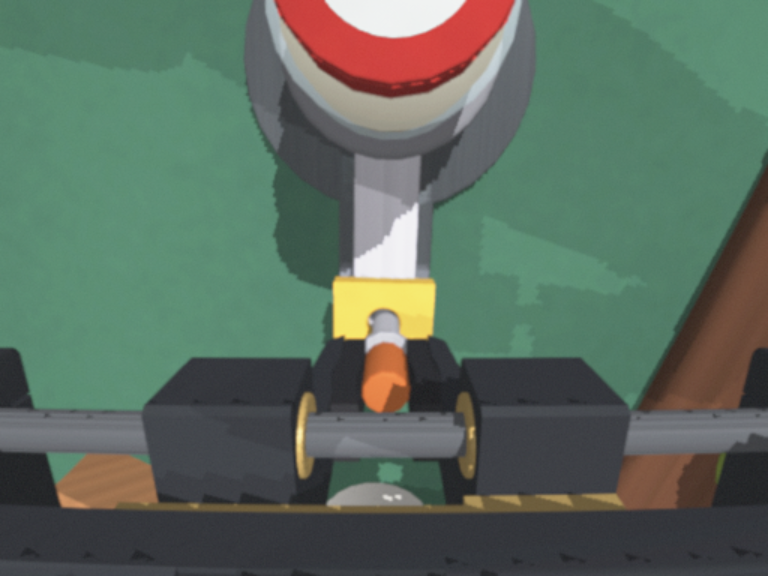

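The tip has entered the hole (stem at view (384,325)) with only a slight sideways offset. I push in.

```bash
python3 -m handwheel '[[1,[0,-0.02,0.2],[0,0,0]],[1,[0,0,0.2],[0,0,0]],[1,[0,0,0.2],[0,0,0]],[1,[0,0,0.2],[0,0,0]],[1,[0,0,0.15],[0,0,0]],[1,[0,0,0],[0,0,0]]]'
python3 -c "
from h import *
s=get_state();print(s['tcp_pos'],s['wrist_force'],s['ft_torque'])"
```

```text
clock: 9.4
tcp_pos: [0.5943, -0.094, 0.0677]
orientation: [-1.836, -2.548, 0.001]
wrist_force: [-0.1, -1.1, -0.8]
grip_width: 0.169
grip_force: 40.0
[ 0.594 -0.094  0.068] [-0.11  -1.074 -0.824] [-0.043 -0.09  -0.017]
```

```bash
python3 -m handwheel '[[1,[0,0,0.1],[0,0,0]],[1,[0,0,0.1],[0,0,0]],[1,[0,0,0.1],[0,0,0]],[1,[0,0,0.1],[0,0,0]],[1,[0,0,0],[0,0,0]]]'
python3 -m handwheel '[[1,[0,0,0.04],[0,0,0]],[1,[0,0,0.04],[0,0,0]],[1,[0,0,0],[0,0,0]]]' 60
```

```text
clock: 9.9
tcp_pos: [0.5952, -0.094, 0.0587]
orientation: [1.837, 2.548, 0.001]
wrist_force: [-0.0, 0.3, 2.3]
grip_width: 0.167
grip_force: 40.0
clock: 10.2
tcp_pos: [0.5952, -0.0939, 0.0571]
orientation: [1.837, 2.548, 0.001]
wrist_force: [-1.9, 0.5, 6.3]
grip_width: 0.168
grip_force: 60.0
```

```bash
python3 -m handwheel '[[1,[0,0,0.04],[0,0,0]],[1,[0,0,0.04],[0,0,0]],[1,[0,0,0],[0,0,0]],[1,[0,0,0],[0,0,0]]]' 60
```

```text
clock: 10.6
tcp_pos: [0.5953, -0.0939, 0.057]
orientation: [1.837, 2.548, -0.001]
wrist_force: [-8.1, 0.9, 22.8]
grip_width: 0.163
grip_force: 60.0
```

```bash
python3 -m handwheel '[[1,[0,0,0.03],[0,0,0]],[1,[0,0,0],[0,0,0]],[1,[0,0,0],[0,0,0]]]' 60
python3 -m handwheel '[[0.6,[0,0,-0.08],[0,0,0]],[0.5,[0,0,0],[0,0,0]],[0.4,[0,0,0],[0,0,0]],[0.4,[0,0,0],[0,0,0]],[0.4,[0,0,0],[0,0,0]]]' 60
python3 -c "
from h import *
s=get_state();print(s['grip_width']*88,s['tcp_pos'])"
```

```text
clock: 10.9
tcp_pos: [0.5954, -0.0939, 0.0569]
orientation: [1.836, 2.547, -0.001]
wrist_force: [-10.4, 1.1, 30.8]
grip_width: 0.164
grip_force: 60.0
clock: 11.4
tcp_pos: [0.5946, -0.0941, 0.0553]
orientation: [-1.837, -2.548, 0.0]
wrist_force: [0.5, 0.2, -1.0]
grip_width: 0.591
grip_force: 0.0
51.99104741467785 [ 0.595 -0.094  0.055]
```

```bash
python3 -m handwheel '[[0.4,[0,0,-0.5],[0,0,0]],[0.2,[0,0,-0.9],[0,0,0]],[0,[0,0,-1],[0,0,0]],[0,[0,0,-1],[0,0,0]],[0,[0,0,-1],[0,0,0]],[0,[0,0,-1],[0,0,0]],[0,[0.5,0,-0.6],[0,0,0]],[0,[0.5,0,0],[0,0,0]],[0,[0,0,0],[0,0,0]],[0,[0,0,0],[0,0,0]]]'
python3 - <<'E'
from h import *
c=cam("wrist"); save(c,"w4.png"); P=cloud(c)
for nm,lo,hi in(("orange",(3,140,120),(18,255,255)),("white",(0,0,150),(179,60,255)),("red",(0,150,80),(4,255,255))):
    k,l,st,ce=cv2.connectedComponentsWithStats(mask(c,lo,hi))
    for i in range(1,k):
        if st[i,4]>150: q=P[(l==i)&(c["range_z"]>0)]; print(nm,st[i],ce[i],np.median(q,0),q.max(0),onplane(c,[ce[i]],.13))
print(get_state()["qpos"],yaw())
E
```

```text
clock: 12.4
tcp_pos: [0.5859, -0.0697, 0.2045]
orientation: [-1.834, -2.548, 0.002]
wrist_force: [0.1, 0.0, 0.1]
grip_width: 0.999
grip_force: 0.0
orange [250 198  17  20 253] [257.964 207.672] [ 0.595 -0.091  0.08 ] [ 0.607 -0.086  0.084] [[ 0.589 -0.075  0.13 ]]
white [217  37  90  89 831] [260.525  94.623] [0.571 0.007 0.099] [0.605 0.072 0.127] [[0.563 0.009 0.13 ]]
white [ 235   49   56   59 2566] [262.389  77.686] [0.56  0.02  0.131] [0.581 0.04  0.133] [[0.56 0.02 0.13]]
white [ 245  135   30   48 1110] [259.084 161.148] [ 0.583 -0.054  0.036] [ 0.609 -0.029  0.043] [[ 0.577 -0.039  0.13 ]]
white [214 305  62  36 945] [238.325 323.922] [ 0.617 -0.24   0.064] [ 0.669 -0.054  0.295] [[ 0.608 -0.189  0.13 ]]
red [ 223   35   80   86 2599] [262.484  76.932] [0.56  0.021 0.131] [0.589 0.049 0.133] [[0.56  0.021 0.13 ]]
[ 0.39   0.52  -0.472  1.71   0.275  0.98   0.139] 18.458299971098516
```

View pics/w4.png

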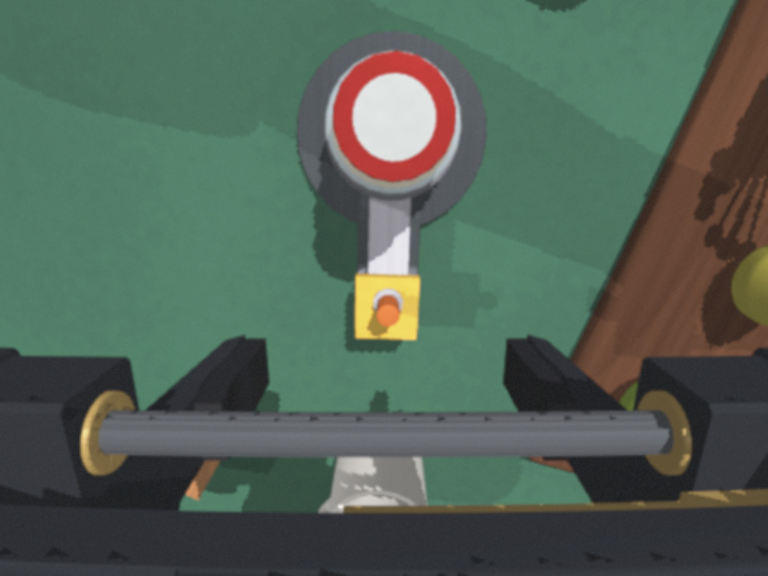

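The pin is seated: handle top at 0.080 m, and 0.120 m from the lid, both as expected. The lid's disc is at raw pixel (262,77), which gives a centre of (0.560,0.020).

```bash
python3 -c "
from h import *
print(go([.560,.020,.104]))"
```

```text
[3.754 0.163 4.019]
```

```bash
python3 -m handwheel '[[0,[0.9,0.16,0],[0,0,0]],[0,[0.9,0,0],[0,0,0]],[0,[0.9,0,0],[0,0,0]],[0,[0.75,0,0],[0,0,0]],[0,[0.3,0,0],[0,0,0]],[0,[0,0,0],[0,0,0]],[0,[0,0,0.8],[0,0,0]],[0,[0,0,0.8],[0,0,0]],[0,[0,0,0.8],[0,0,0]],[0,[0,0,0],[0,0,0]]]' 20
python3 -c "
from h import *
print(go([.560,.020,.104]),get_state()['qpos'])"
```

```text
clock: 13.45
tcp_pos: [0.5595, 0.0178, 0.143]
orientation: [-1.837, -2.544, 0.006]
wrist_force: [0.3, -0.5, 0.4]
grip_width: 0.999
grip_force: 0.0
[0.076 0.056 1.559] [ 0.24   0.557 -0.466  1.831  0.326  0.836 -0.068]
```

```bash
python3 -m handwheel '[[0,[0.07,0.05,0.5],[0,0,0]],[0,[0,0,0.5],[0,0,0]],[0,[0,0,0.5],[0,0,0]],[0,[0,0,0.05],[0,0,0]],[0.2,[0,0,0],[0,0,0]],[0.5,[0,0,0],[0,0,0]],[0.6,[0,0,0],[0,0,0]],[0.6,[0,0,0],[0,0,0]],[0.6,[0,0,0],[0,0,0]],[0.6,[0,0,0],[0,0,0]]]' 15
python3 -c "
from h import *
s=get_state();print(s['grip_width']*88,s['grip_force'],s['tcp_pos'],s['wrist_force'],s['ft_torque'])"
```

```text
clock: 14.45
tcp_pos: [0.5605, 0.0213, 0.1071]
orientation: [-1.837, -2.547, 0.004]
wrist_force: [-5.4, -0.9, 5.9]
grip_width: 0.679
grip_force: 15.0
59.71650865906489 15.000535343826868 [0.561 0.021 0.107] [-5.35  -0.945  5.947] [-0.364  1.104 -0.071]
```

```bash
python3 -m handwheel '[[0.25,[0,0,0],[0,0,0]],[0.25,[0,0,0],[0,0,0]],[0.25,[0,-0.03,-0.04],[0,0,0]],[0.25,[0,0,0],[0,0,0]]]' 15
python3 -m handwheel '[[0.6,[0,0,0],[0,0,0]],[0.6,[0,0,0],[0,0,0]],[0.6,[0,0,0],[0,0,0]],[0.6,[0,0,0],[0,0,0]]]' 15
```

```text
clock: 14.85
tcp_pos: [0.5613, 0.0217, 0.1081]
orientation: [1.837, 2.548, 0.001]
wrist_force: [0.4, -0.1, 0.3]
grip_width: 0.747
grip_force: 0.0
clock: 15.25
tcp_pos: [0.5604, 0.0214, 0.1079]
orientation: [-1.837, -2.548, 0.002]
wrist_force: [-3.6, -1.2, 4.2]
grip_width: 0.681
grip_force: 15.0
```

```bash
python3 -m handwheel '[[0.2,[0,0,0],[0,0,0]],[0.2,[0,0,0],[0,0,0]],[0.2,[0,-0.04,0.12],[0,0,0]],[0.2,[0,0,0],[0,0,0]],[0.2,[0,0,0],[0,0,0]]]' 15
python3 -m handwheel '[[0.6,[0,0,0],[0,0,0]],[0.6,[0,0,0],[0,0,0]],[0.6,[0,0,0],[0,0,0]],[0.6,[0,0,0],[0,0,0]],[0.6,[0,0,0],[0,0,0]]]' 15
```

```text
clock: 15.75
tcp_pos: [0.5601, 0.0214, 0.1048]
orientation: [-1.837, -2.548, -0.0]
wrist_force: [0.2, 0.2, -0.2]
grip_width: 0.802
grip_force: 0.0
clock: 16.25
tcp_pos: [0.5601, 0.0214, 0.105]
orientation: [1.837, 2.548, 0.0]
wrist_force: [0.0, 0.9, -0.2]
grip_width: 0.679
grip_force: 15.0
```

```bash
python3 -m handwheel '[[0.8,[0,0,0],[0,0,0]],[0.8,[0,0,0],[0,0,0]],[0.8,[0,0,0],[0,0,-0.5]],[0.8,[0,0,0],[0,0,-0.5]],[0.8,[0,0,0],[0,0,-0.5]],[0.8,[0,0,0],[0,0,-0.5]],[0.8,[0,0,0],[0,0,-0.5]],[0.8,[0,0,0],[0,0,-0.5]],[0.8,[0,0,0],[0,0,0]],[0.8,[0,0,0],[0,0,0]]]' 60
python3 -c "
from h import *
s=get_state();print(s['grip_width']*88,s['wrist_force'],s['ft_torque'],yaw())"
```

```text
clock: 17.25
tcp_pos: [0.5593, 0.0211, 0.105]
orientation: [-1.491, -2.764, 0.002]
wrist_force: [-4.2, -0.7, 4.8]
grip_width: 0.668
grip_force: 60.0
58.7673350806106 [-4.194 -0.682  4.832] [-0.167  0.735 -0.483] 33.31578864327002
```

```bash
python3 -m handwheel '[[0.8,[0,0,0],[0,0,-0.6]],[0.8,[0,0,0],[0,0,-0.6]],[0.8,[0,0,0],[0,0,-0.6]],[0.8,[0,0,0],[0,0,-0.6]],[0.8,[0,0,0],[0,0,-0.6]],[0.8,[0,0,0],[0,0,-0.6]],[0.8,[0,0,0],[0,0,-0.6]],[0.8,[0,0,0],[0,0,-0.6]],[0.8,[0,0,0],[0,0,-0.6]],[0.8,[0,0,0],[0,0,-0.6]],[0.8,[0,0,0],[0,0,0]]]' 60
python3 -c "
from h import *
s=get_state();print(s['grip_width']*88,s['wrist_force'],s['ft_torque'],yaw(),s['qpos'])"
```

```text
clock: 18.35
tcp_pos: [0.5587, 0.0203, 0.105]
orientation: [-0.723, -3.055, 0.004]
wrist_force: [-8.1, -2.0, 9.1]
grip_width: 0.671
grip_force: 60.0
59.020910004791354 [-8.064 -2.024  9.052] [-0.408  1.295 -0.452] 63.369071039802776 [ 0.35   0.656 -0.629  1.846  0.519  0.813  0.558]
```

```bash
python3 -m handwheel '[[0.8,[0.035,-0.018,-0.04],[0,0,-0.5]],[0.8,[0,0,0],[0,0,-0.5]],[0.8,[0,0,0],[0,0,-0.5]],[0.8,[0,0,0],[0,0,-0.5]],[0.8,[0,0,0],[0,0,-0.5]],[0.8,[0,0,0],[0,0,-0.5]],[0.8,[0,0,0],[0,0,-0.5]],[0.8,[0,0,0],[0,0,-0.5]],[0.8,[0,0,0],[0,0,0]],[0.8,[0,0,0],[0,0,0]]]' 60
python3 -c "
from h import *
s=get_state();print(s['grip_width']*88,s['wrist_force'],s['ft_torque'],yaw())"
```

```text
clock: 19.35
tcp_pos: [0.5581, 0.0197, 0.1051]
orientation: [-0.185, -3.134, 0.003]
wrist_force: [-3.3, -4.5, -3.0]
grip_width: 0.669
grip_force: 60.0
58.89359024534873 [-3.307 -4.49  -2.971] [-0.88   0.508 -0.516] 83.2523405518422
```

```bash
python3 -m handwheel '[[0.8,[0,0,-0.05],[0,0,0]],[0.8,[0,0,-0.05],[0,0,0]],[0.8,[0,0,0],[0,0,0]],[0.8,[0,0,0],[0,0,0]]]' 60
python3 -c "
from h import *
s=get_state();print(s['wrist_force'],s['ft_torque'],s['tcp_pos'])"
```

```text
clock: 19.75
tcp_pos: [0.5582, 0.0198, 0.1077]
orientation: [-0.182, -3.134, 0.003]
wrist_force: [-1.9, -6.2, -6.8]
grip_width: 0.67
grip_force: 60.0
[-1.943 -6.225 -6.813] [-1.167  0.318 -0.29 ] [0.558 0.02  0.108]
```

```bash
python3 -m handwheel '[[0.8,[0,-0.03,-0.1],[0,0,0]],[0.8,[0,0,-0.1],[0,0,0]],[0.8,[0,0,-0.1],[0,0,0]],[0.8,[0,0,-0.1],[0,0,0]],[0.8,[0,0,0],[0,0,0]]]' 60
python3 -c "
from h import *
s=get_state();print(s['wrist_force'],s['ft_torque'],s['tcp_pos'])"
```

```text
clock: 20.25
tcp_pos: [0.5599, 0.022, 0.1196]
orientation: [0.178, 3.134, 0.003]
wrist_force: [-1.8, -0.2, 2.4]
grip_width: 0.673
grip_force: 60.0
[-1.837 -0.235  2.373] [-0.078  0.221 -0.003] [0.56  0.022 0.12 ]
```

```bash
python3 -m handwheel '[[0.8,[0,0,-0.2],[0,0,0]],[0.8,[0,0,-0.2],[0,0,0]],[0.8,[0,0,-0.2],[0,0,0]],[0.8,[0,0,-0.15],[0,0,0]],[0.8,[0,0,-0.1],[0,0,0]],[0.8,[0,0,0],[0,0,0]],[0.8,[0,0,0],[0,0,0]],[0.8,[0,0,0],[0,0,0]]]' 60
python3 - <<'E'
from h import *
s=get_state();print(s['wrist_force'],s['ft_torque'],s['tcp_pos'],s['grip_width']*88)
c=cam("wrist"); save(c,"w5.png",1.2); P=cloud(c)
c=cam("scene"); f=c["frame"][130:260,130:310]; cv2.imwrite("pics/s5.png",cv2.resize(f[:,:,::-1],None,fx=4,fy=4,interpolation=cv2.INTER_CUBIC))
P=cloud(c); m=(mask(c,(0,150,80),(6,255,255))>0)&(c["range_z"]>0); m[:,:230]=0;m[:,310:]=0; q=P[m]; print(m.sum(),np.percentile(q,[3,50,97],axis=0))
E
```

```text
clock: 21.05
tcp_pos: [0.5588, 0.0205, 0.1395]
orientation: [-0.18, -3.136, 0.0]
wrist_force: [-0.4, -0.5, -1.3]
grip_width: 0.664
grip_force: 60.0
[-0.405 -0.469 -1.277] [ 0.044 -0.13  -0.012] [0.559 0.021 0.139] 58.47188694108765
182 [[ 0.541 -0.008  0.149]
 [ 0.581  0.015  0.165]
 [ 0.591  0.046  0.169]]
```

View pics/s5.png

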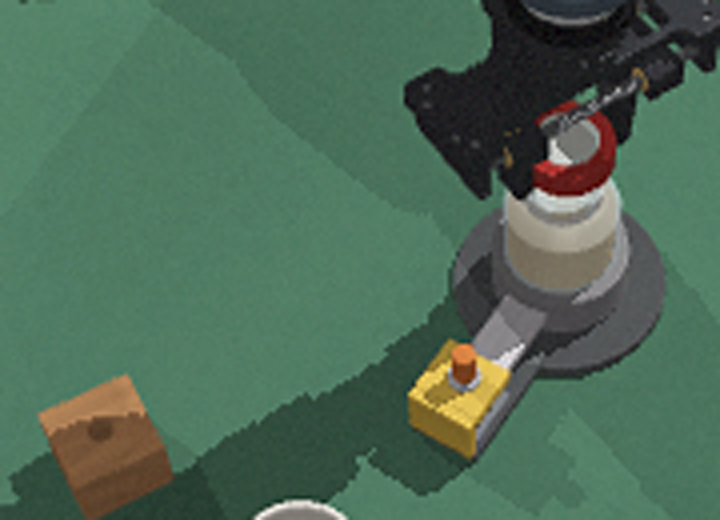

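View pics/w5.png

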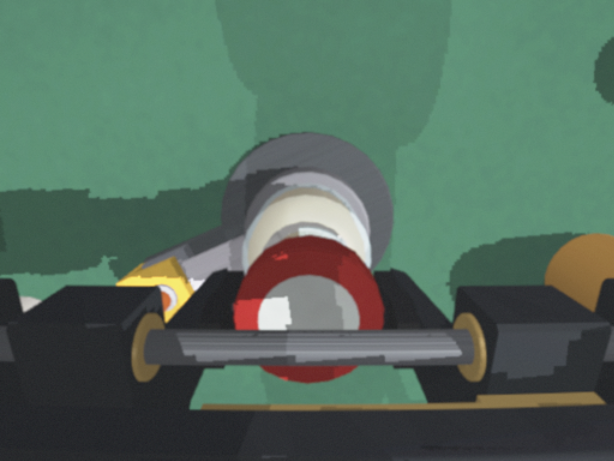

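The lid is in the gripper, level, about 18.5 mm above the rim (crop s5 at (575,150)). The pin is still seated with its collar on the fork at (463,370). I'll make a small trim, let it settle, and hand in.

```bash
python3 -m handwheel '[[0.8,[0,0,-0.05],[0,0,0]],[0.8,[0,0,0],[0,0,0]],[0.8,[0,0,0],[0,0,0]],[0.8,[0,0,0],[0,0,0]],[0.8,[0,0,0],[0,0,0]],[0.8,[0,0,0],[0,0,0]]]' 60
python3 -c "
from station import *
print(sign_off())"
```

```text
clock: 21.75
tcp_pos: [0.559, 0.0206, 0.1409]
orientation: [-0.18, -3.136, -0.0]
wrist_force: [0.3, -0.9, -0.4]
grip_width: 0.668
grip_force: 60.0
the job is handed in; nothing more can be done
None
```

I handed the job in at about 22 s: the pin is fully home in the fork, and the red lid is unscrewed and held still and level about 2 cm above the jar's mouth; sign-off gave no verdict.

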